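Fit the chopper lid and hold it on pulse

ROBOT

A 6-joint arm with a two-finger parallel gripper is mounted at the origin on the work surface. World frame = base frame: x ahead of the robot, y to its left, z up, the work surface at z = 0. Lengths are in m, angles in rad, forces in N, time in s.
With the tool pointing down it reaches from about 0.275 to 0.85 m from the base axis. Payload 5.2 kg.
Tool frame: the origin (TCP) lies midway between the tips of the shut fingers; the grasp point (between the pads) lies robot.tcp_to_grasp behind it (robot.tcp_to_grasp is the distance from the TCP to the grasp point, in m); z points along the fingers, y is the direction in which the jaws open and shut (so a half turn about z gives the same grasp; the last joint's range is limited). The gripper opens to 85 mm and grips with 20 to 120 N. Pads are 22 mm wide; open, the fingers measure 114 mm over their backs; the gripper's body (76 mm by 85 mm) begins 54 mm behind the grasp point. The pads swing forward as they close: fully open they stand 13 mm farther back than shut.
Start: joints at [-1.471, 0.259, 1.535, -0, 1.348, -0.203], TCP at [0.164, -0.525, 0.209] pointing down, gripper open.
Joint ranges: [-3.14, 3.14], [-0.91, 2.08], [0.19, 2.58], [-1.22, 4.36], [0.22, 2.71], [-3.12, 3.12]. Speed limits (rad/s): [2.57, 2.57, 3.14, 3.14, 3.14, 3.14].

INTERFACE

Orientations are given as a unit quaternion [x, y, z, w].
In Python, from workcell import telemetry, viewer, robot gives the robot as it stands.
- The arm moves only by the tool step_arm, never from a script. Its argument "series" is a list of rows, each an object of numbers: "x", "y", "z": the shift along the world's x, y, z in units of 30 mm (1.0 is 30 mm); "turn": the turn about the world's z in units of 5 degrees (1.0 is 5 degrees). In form: [{"x": .., "y": .., "z": .., "turn": ..}, ...]. A call has 1 to 12 rows; each row shifts and turns the pose as measured when the row begins; what a row does not reach is not made up. A row lasts 1/10 s, in which the tool goes at most 50 mm and 8.59 degrees, less where a joint would pass 70% of its speed; a pose out of reach is approached as far as the arm can. A call is refused whole if a number of a shift passes 1 or a number of a turn 1, either way. A call with a gripper value outside its range is refused whole. "gripper" is the opening, from 0 (shut) to 1 (fully open), set as the call begins (left out, the last holds). The fingers move at their own pace and stop on an object; "grip_force" is the grip in N (left out, the last holds). Time passes only in rows, so rows that do not move let the fingers close. It gives the time, the measured TCP pose, the force and the opening at its end, in the units of the state.
- telemetry.get_state(): the state, without advancing time (a new reading comes with each control period).
- viewer.read_camera(name): name is "side" or "top"; returns a dict with "image" (384x512x3 uint8, red, green, blue), "mtx" (3x3 intrinsics, pixels), "R" (3x3) and "t" (3): a world point X has camera coordinates R X + t. Camera axes: x right, y down, z forward; pixel columns grow to the right and rows downward; lengths in m; the calibration is good to about 2 mm. A picture is of the moment at which its call begins. There is no depth.
- robot.hand_in(): hands the job in, once; it reports no verdict.
The state is a dict: "t": time; "joint_pos": joint angles; "dq": joint speeds; "joint_torque": joint torques, N m; "position": TCP position; "ee_rot": TCP orientation; "contact_force": force on the tool from outside, world axes, zero at the start; "moment": the same for the moment, N m; "width": finger opening in m.
Only numpy, scipy, OpenCV 4.12 (cv2) and the standard library are available. Lean on these libraries where they do the work, as an engineer would, in place of code of your own. Each camera call takes 0.05 s, during which the arm holds its last target.

TASK

Swing the mini chopper's carry handle, which stands up over the mouth, down to the far side until it seats in its end detent; then take the lid from the cutting board and drop it fully into the chopper's collar with its grip bar in line with the round marks. Twist the lid clockwise (seen from above) to the long-rib marks, half-way and well short of the lock click, and finish while still gripping it there: the program ends holding the lid on pulse, because it springs back when let go. Leave the grater, cucumber, jar and ramekin where they are.

Things in the scene. Friction and masses are not known exactly. Their poses are not given: they have to be found in the camera images.
- handle (a joint): Angle (rad) of the carry handle (steel hoop, black bar on top). 0 = upright over the mouth, blocking the lid; positive leans away from the robot. Stops at -0.5 and 1.55; starts -0.35 to 0.35. Stiff: stays where left, about 1 N at the bar moves it. A detent resists from about 0.8 to 1.15 (about 2 N at the bar); past about 1.3 it snaps on to its seat at 1.55 (seated: above 1.42).
- handle_hinge (a point): Point on the chopper's axis on the handle's hinge line, 123 mm above the worktop, 12 mm below the collar's rim. Axes are the chopper's own, z up: the hinge line runs along y, the handle swings down towards x. At handle angle A the bar's centre lies 85*sin(A) mm along x and 85*cos(A) mm up from here.
- handle_bar (a point): Middle of the handle's bar: 15 mm thick, black grip 72 mm long along its y axis. The whole hoop is 138 mm wide; its side legs are 10 mm thick, 64 mm either side of the middle.
- lid_bar (a point): Centre of the lid's upright grip bar: 64 mm long (its x), 12 mm wide (its y), 32 mm tall, on a steel disc 93 mm across, 8 mm thick. Bar top 16 mm above this point, disc top 16 mm below, disc underside 24 mm below. Starts 56 mm above the worktop, the lid resting on its plug on the board. Grip the bar across its width.
- lid: The loose lid, about 0.14 kg. Origin at the centre of its plug's underside, 38 mm below the bar's centre; x along the bar, z up. Plug: 72 mm across, 14 mm deep below the disc, two lugs at its foot right below the bar's two ends (reach 43 mm from the axis, 12 mm wide, 6 mm tall). The same after half a turn.
- lid_seat (a point): Point on the lid's axis at the underside of its disc, axes as the lid's (x along the grip bar). Fully home, it coincides with the centre of the collar's mouth at the rim (point mark_entry).
- mark_entry (a point): Centre of the collar's mouth at rim height, 135 mm above the worktop; x points to a round mark (another lies opposite). Collar 112 mm across; its ledge, 6 mm thick, leaves a 75 mm hole with two gaps for the lugs along this x (5 degrees slack either way). Bar along x, the lid drops 14 mm until its disc lies on the rim; its lugs are then below the ledge and the lid turns clockwise only.
- mark_half (a point): The same point; x points to a long radial rib mark, 0.70 rad clockwise from the entry marks: the pulse position of the lid's bar (within 0.2 rad). This x is the chopper's own x.
- mark_lock (a point): The same point; x points to a square mark, 1.32 rad clockwise from the entry marks: the lock click, not to be reached.
- pulse (a joint): Angle (rad) of the sprung ring hidden in the collar that the lid's lugs push, clockwise positive, 0 at rest. The lugs meet it after about 0.18 rad of twist, so it reads about 0.52 with the lid half-way. It pushes back with 0.06 to 0.15 N m. The lock click stiffens it from about 0.98 and lets it through at 1.12.
- grater_c (a point): Bystander on the board: four-sided steel box grater, 95 mm square at the foot, 184 mm tall with its handle; this point is on its axis 80 mm up.
- cucumber_c (a point): Bystander on the board: half a cucumber lying down, 118 mm long (its x), 42 mm thick; this point is its centre.
- jar_c (a point): Bystander on the worktop: glass jar with steel cap, 60 mm across, 100 mm tall; this point is its centre.
- ramekin_c (a point): Bystander on the worktop: white bowl, 84 mm across, 50 mm tall; this point is its centre.
- board: Wooden cutting board fixed on the worktop, 280 mm (its x) by 340 mm (its y), 18 mm thick; origin at the centre of its underside.
There are look-alikes about, which are no part of the job. What is shaped like the lid but yellow is not meant.

How it is judged:
By the outcome, as a careful person would: the job done as asked, in the order asked, and still so for the second after the job is handed in, while the arm keeps its last pose, push and grip.
It also fails if it takes over 64 s, if anything falls off the work surface, if the arm or the gripper's body presses on something with over 40 N, if the wrist force passes 120 N, or if a joint passes its speed limit or range.

## Working session

There is one attempt and no reset: what is moved stays moved. The work goes in short steps, Python scripts to look and compute and a tool call to move; the robot and the scene stay as the last step left them, time stands still between calls to the robot, and variables do not carry over. Pictures are saved under pics/ and viewed, and the job is handed in when it is done.

Besides the shell and the picture viewer there is one more tool, called after "Call:" as name(argument=value, ...), one argument or row to a line, values as JSON. step_arm: Moves the arm, as the interface text tells. Its arguments: {"type":"object","properties":{"series":{"type":"array"},"gripper":{"type":"number"},"grip_force":{"type":"number"}},"required":["series"]}

```bash
mkdir -p pics; ls; python3 - <<'E'
from workcell import telemetry, viewer, robot
import cv2
print(telemetry.get_state()); print(robot.tcp_to_grasp)
for n in("side","top"):
    c=viewer.read_camera(n); cv2.imwrite(f"pics/{n}0.png",cv2.resize(c["image"][:,:,::-1],(800,600),interpolation=cv2.INTER_CUBIC)); print(n,c["mtx"],c["R"],c["t"])
E
```

```text
pics
{'t': 0.0, 'joint_pos': array([-1.47080476e+00,  2.59354218e-01,  1.53613157e+00, -2.28103678e-05,
        1.34800450e+00, -2.02811397e-01]), 'dq': array([-0.00153387,  0.00012171,  0.00183677,  0.00114527,  0.00024176,
       -0.00020873]), 'joint_torque': array([-1.07771182e-03, -4.46037090e+01, -2.90577435e+01, -2.93099547e-04,
        1.17966827e-02,  1.75527731e-05]), 'position': array([ 0.16395582, -0.52436989,  0.20824925]), 'ee_rot': array([ 9.88559845e-01,  1.50826165e-01,  3.76511197e-05, -9.48139021e-04]), 'contact_force': array([ 0.13056076, -0.23506188, -0.09847094]), 'moment': array([0.0374846 , 0.03868741, 0.02256967]), 'width': 0.08526812494796816}
0.0187
side [[469.38357081   0.         252.72106846]
 [  0.         469.38357081 190.95473107]
 [  0.           0.           1.        ]] [[-0.90680002 -0.42146712 -0.00889857]
 [-0.26161665  0.57917782 -0.77208146]
 [ 0.3305608  -0.69779547 -0.63546128]] [0.46965787 0.32185252 1.13137489]
top [[460.83369497   0.         256.29526516]
 [  0.         460.83369497 186.7095141 ]
 [  0.           0.           1.        ]] [[-0.02396431 -0.99966291 -0.00998855]
 [-0.98411771  0.02534722 -0.17569816]
 [ 0.17589211  0.00561942 -0.98439341]] [-0.07455752  0.56344244  1.52472748]
```

View pics/side0.png

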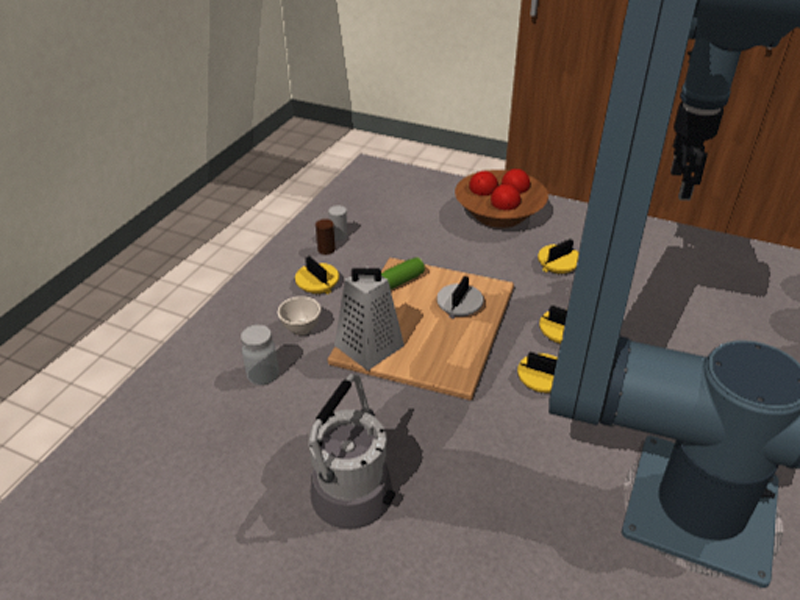

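View pics/top0.png

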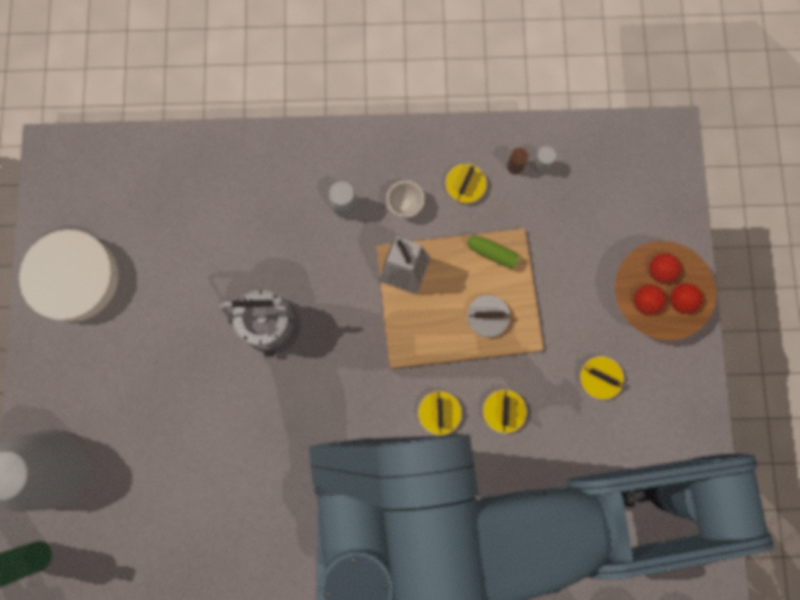

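Look-alikes in the top view (800x600 picture): the steel lid is on the board at (489,316). Yellow lids, not meant, are at (440,413), (505,411), (602,378) and (466,183). I choose the steel one and will check it in crops.

```bash
cat > h.py <<'E'
from workcell import telemetry, viewer, robot
import cv2, numpy as np
def cam(n):
    return viewer.read_camera(n)
def proj(c,X):
    p=c["R"]@np.asarray(X,float)+c["t"]; p=c["mtx"]@p; return p[:2]/p[2]
def onz(c,uv,z):
    d=c["R"].T@np.linalg.solve(c["mtx"],[uv[0],uv[1],1.]); o=-c["R"].T@c["t"]
    return o+d*(z-o[2])/d[2]
def tri(cs,uvs):
    A=[];b=[]
    for c,uv in zip(cs,uvs):
        d=c["R"].T@np.linalg.solve(c["mtx"],[uv[0],uv[1],1.]); d/=np.linalg.norm(d);o=-c["R"].T@c["t"]
        P=np.eye(3)-np.outer(d,d);A.append(P);b.append(P@o)
    return np.linalg.lstsq(np.vstack(A),np.hstack(b),rcond=None)[0]
def crop(c,u0,v0,w,h,k,fn):
    im=c["image"][v0:v0+h,u0:u0+w,::-1]
    cv2.imwrite(fn,cv2.resize(im,None,fx=k,fy=k,interpolation=cv2.INTER_CUBIC))
E
python3 - <<'E'
from h import *
t=cam("top");s=cam("side")
crop(t,130,170,70,60,10,"pics/t_ch.png")
crop(s,180,230,90,110,5,"pics/s_ch.png")
crop(t,290,180,50,50,10,"pics/t_lid.png")
crop(s,265,165,60,50,10,"pics/s_lid.png")
E
```

```text
(no output)
```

View pics/t_ch.png

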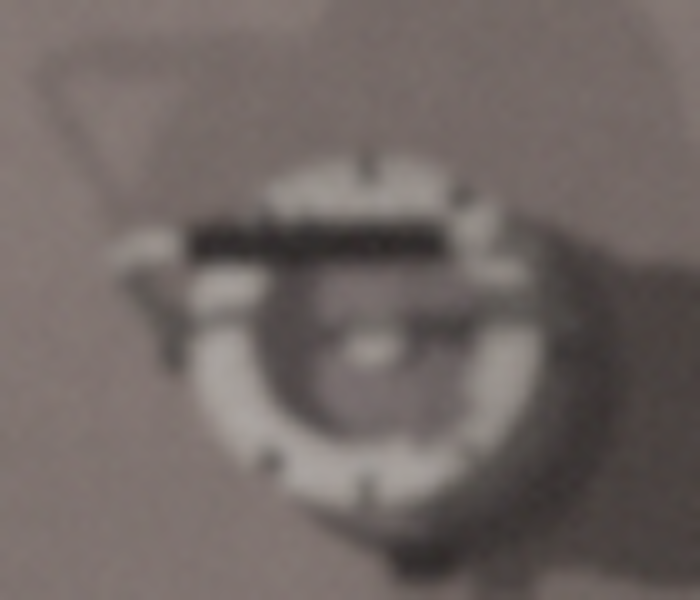

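View pics/s_ch.png

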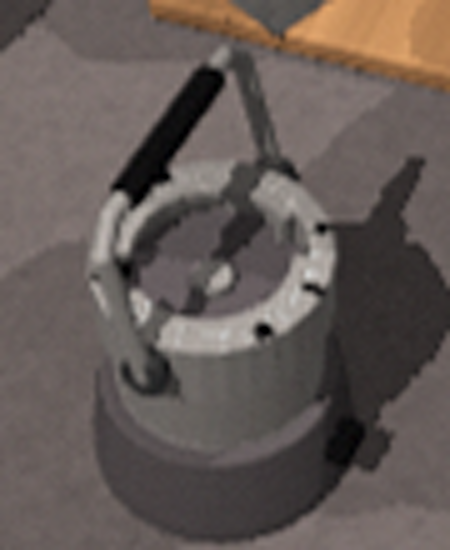

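View pics/t_lid.png

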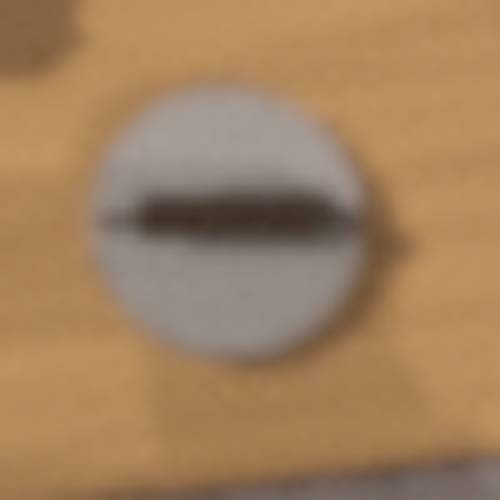

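View pics/s_lid.png

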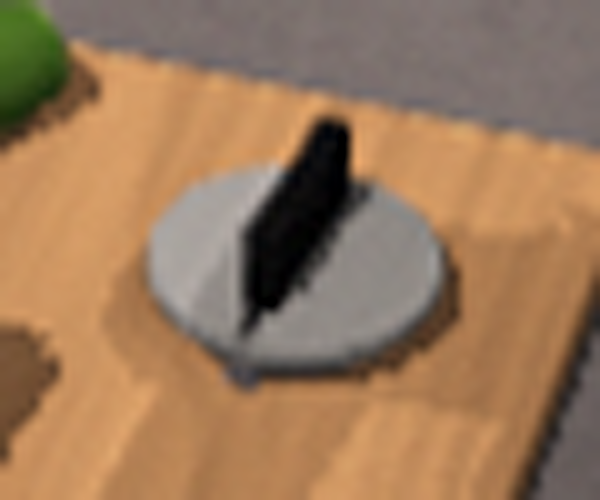

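```bash
cat > m.py <<'E'
from h import *
from scipy.optimize import least_squares
t=cam("top");s=cam("side")
T=lambda u,v,u0,v0,k:((u+.5)/k-.5+u0,(v+.5)/k-.5+v0)
tc=lambda u,v:T(u,v,130,170,10); sc=lambda u,v:T(u,v,180,230,5)
obs=[(t,tc(370,168),0),(t,tc(365,488),np.pi),(t,tc(460,190),-.62),(t,tc(270,460),np.pi-.62),
 (s,sc(262,330),np.pi-.62),(s,sc(313,290),np.pi),(s,sc(320,228),np.pi+.70)]
def f(p):
    r=[]
    for c,uv,a in obs:
        r+=list(proj(c,[p[0]+p[3]*np.cos(p[2]+a),p[1]+p[3]*np.sin(p[2]+a),.135])-uv)
    return r
r=least_squares(f,[.4,.2,0,.048]); print(r.x,np.round(r.fun,1))
for l,q in [("Lrim",tc(190,340)),("R",tc(547,340)),("T",tc(370,155)),("B",tc(370,512))]: print(l,onz(t,q,.135))
# handle bar ends
b=[tri([t,s],[tc(190,243),sc(125,190)]),tri([t,s],[tc(447,243),sc(215,75)])]; print(b, np.mean(b,0))
tl=lambda u,v:T(u,v,290,180,10); sl=lambda u,v:T(u,v,265,165,10)
# lid: bar top z .072, ends
print("lid top", onz(t,tl(137,215),.072),onz(t,tl(348,215),.072))
print("disc (z.040)",onz(t,tl(92,222),.040),onz(t,tl(370,222),.04),onz(t,tl(232,85),.04),onz(t,tl(232,360),.036))
print("disc side",onz(s,sl(147,255),.040),onz(s,sl(445,262),.04))
print("side top ends",onz(s,sl(247,232),.072),onz(s,sl(338,120),.072))
E
python3 m.py
```

```text
[0.50256153 0.20144942 0.00344785 0.05262516] [-0.1 -0.1  0.1  0.3  0.3  0.4  0.1  0.3 -0.2  0.3 -0.3 -0.2 -0.2 -0.2]
Lrim [0.50008847 0.25852038 0.135     ]
R [0.4971721  0.14362059 0.135     ]
T [0.55907244 0.20118821 0.135     ]
B [0.44317921 0.19999397 0.135     ]
[array([0.51821064, 0.24046645, 0.21012636]), array([0.5164588 , 0.16216131, 0.20732597])] [0.51733472 0.20131388 0.20872616]
lid top [ 0.50464876 -0.24449102  0.072     ] [ 0.50285687 -0.31493498  0.072     ]
disc (z.040) [ 0.50723921 -0.23212962  0.04      ] [ 0.50483086 -0.32686612  0.04      ] [ 0.55345729 -0.28201098  0.04      ] [ 0.45919812 -0.27816482  0.036     ]
disc side [ 0.54695893 -0.26020659  0.04      ] [ 0.46097471 -0.2952622   0.04      ]
side top ends [ 0.5093861  -0.24644355  0.072     ] [ 0.50385723 -0.30993927  0.072     ]
```

The crops show one steel disc with a black bar, bar nearly along world y, at about (0.5055, -0.2795). The chopper axis is at about (0.502, 0.201) with yaw about 0, and the handle stands at about +0.18 rad. I'll move to the near side of the handle with the fingers shut.

Call:
step_arm(
  series=[
    {"x": 0.3,"y": 1,"z": 0.4,"turn": -0.5},
    {"x": 0.3,"y": 1,"z": 0.4,"turn": -0.5},
    {"x": 0.3,"y": 1,"z": 0.4,"turn": -0.5},
    {"x": 0.3,"y": 1,"z": 0.4,"turn": -0.5},
    {"x": 0.3,"y": 1,"turn": -0.5},
    {"x": 0.3,"y": 1,"turn": -0.5},
    {"x": 0.3,"y": 1,"turn": -0.5},
    {"x": 0.3,"y": 1},
    {"x": 0.3,"y": 1},
    {"x": 0.3,"y": 1},
    {"x": 0.3,"y": 1},
    {"x": 0.3,"y": 1},
  ],
  gripper=0,
  grip_force=40,
)

```text
schema error: expected keys x, y, z, turn
```

Call:
step_arm(
  series=[
    {"x": 0.3,"y": 1,"z": 0.4,"turn": -0.5},
    {"x": 0.3,"y": 1,"z": 0.4,"turn": -0.5},
    {"x": 0.3,"y": 1,"z": 0.4,"turn": -0.5},
    {"x": 0.3,"y": 1,"z": 0.4,"turn": -0.5},
    {"x": 0.3,"y": 1,"z": 0,"turn": -0.5},
    {"x": 0.3,"y": 1,"z": 0,"turn": -0.5},
    {"x": 0.3,"y": 1,"z": 0,"turn": -0.5},
    {"x": 0.3,"y": 1,"z": 0,"turn": 0},
    {"x": 0.3,"y": 1,"z": 0,"turn": 0},
    {"x": 0.3,"y": 1,"z": 0,"turn": 0},
    {"x": 0.3,"y": 1,"z": 0,"turn": 0},
    {"x": 0.3,"y": 1,"z": 0,"turn": 0},
  ],
  gripper=0,
  grip_force=40,
)

```text
t: 1.5
position: [0.2725, -0.154, 0.2571]
ee_rot: [1.0, -0.012, 0.002, 0.0]
contact_force: [-0.3, -0.6, -0.8]
width: -0.0001
```

Call:
step_arm(
  series=[
    {"x": 0.45,"y": 1,"z": 0,"turn": 0},
    {"x": 0.45,"y": 1,"z": 0,"turn": 0},
    {"x": 0.45,"y": 1,"z": 0,"turn": 0},
    {"x": 0.45,"y": 1,"z": 0,"turn": 0},
    {"x": 0.45,"y": 1,"z": 0,"turn": 0},
    {"x": 0.45,"y": 1,"z": 0,"turn": 0},
    {"x": 0.45,"y": 1,"z": 0,"turn": 0},
    {"x": 0.45,"y": 1,"z": 0,"turn": 0},
    {"x": 0.45,"y": 1,"z": 0,"turn": 0},
    {"x": 0.45,"y": 1,"z": -0.5,"turn": 0},
    {"x": 0.45,"y": 1,"z": -0.5,"turn": 0},
    {"x": 0.4,"y": 0.8,"z": -0.5,"turn": 0.2},
  ],
)

```text
t: 2.7
position: [0.4377, 0.2181, 0.2153]
ee_rot: [1.0, -0.002, 0.009, 0.001]
contact_force: [0.4, -0.1, 0.1]
width: -0.0
```

Call:
step_arm(
  series=[
    {"x": 0,"y": -0.5,"z": -0.6,"turn": 0},
    {"x": 0.3,"y": 0,"z": 0,"turn": 0},
    {"x": 0.5,"y": 0,"z": 0,"turn": 0},
    {"x": 0.5,"y": 0,"z": 0,"turn": 0},
    {"x": 0.4,"y": 0,"z": 0,"turn": 0},
  ],
)

```text
t: 3.2
position: [0.4922, 0.2067, 0.1966]
ee_rot: [1.0, -0.0, 0.009, 0.001]
contact_force: [0.0, 0.6, -0.1]
width: -0.0001
```

```bash
python3 - <<'E'
from h import *
t=cam("top");s=cam("side")
print({k:np.round(v,4) for k,v in telemetry.get_state().items()})
im=np.hstack([cv2.resize(s["image"][200:340,160:290,::-1],None,fx=3.5,fy=3.5,interpolation=cv2.INTER_CUBIC)[:490],cv2.resize(t["image"][140:280,110:200,::-1],None,fx=3.5,fy=3.5,interpolation=cv2.INTER_CUBIC)]);cv2.imwrite("pics/p1.png",im)
E
```

```text
{'t': np.float64(3.3), 'joint_pos': array([ 0.1916,  0.2286,  1.6068, -0.0051,  1.2887,  1.7647]), 'dq': array([ 0.011 , -0.0247,  0.0511,  0.0042,  0.0123,  0.0053]), 'joint_torque': array([-1.23700e-01, -4.17340e+01, -2.91713e+01, -2.83000e-02,
       -1.91800e-01, -4.84000e-02]), 'position': array([0.4927, 0.2065, 0.1964]), 'ee_rot': array([ 1.0e+00, -5.0e-04,  9.1e-03,  8.0e-04]), 'contact_force': array([-0.8684, -0.332 ,  0.2728]), 'moment': array([-0.0188,  0.0011, -0.0018]), 'width': np.float64(0.0002)}
```

View pics/p1.png

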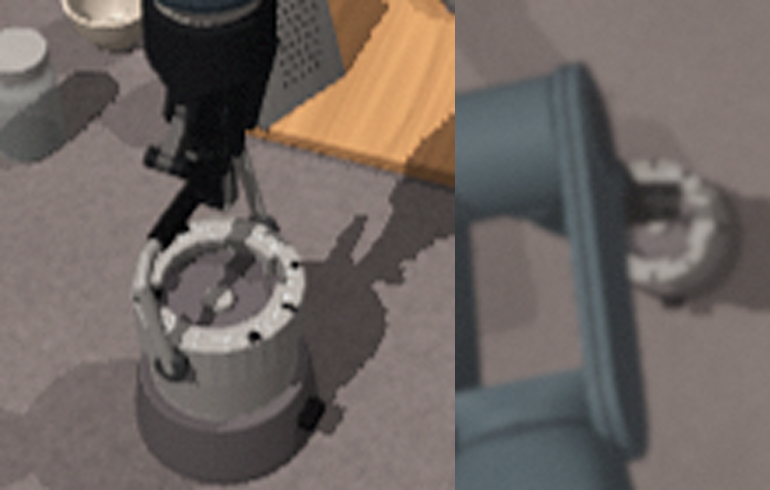

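Call:
step_arm(
  series=[
    {"x": 0.3,"y": -0.1,"z": -0.1,"turn": 0},
    {"x": 0.3,"y": 0,"z": -0.1,"turn": 0},
    {"x": 0.3,"y": 0,"z": -0.15,"turn": 0},
    {"x": 0.3,"y": 0,"z": -0.15,"turn": 0},
    {"x": 0.3,"y": 0,"z": -0.2,"turn": 0},
  ],
)

```text
t: 3.8
position: [0.544, 0.2031, 0.179]
ee_rot: [1.0, -0.001, 0.014, -0.0]
contact_force: [1.4, 0.9, 2.6]
width: 0.0001
```

```bash
cat > look.py <<'E'
import sys
from h import *
t=cam("top");s=cam("side")
st=telemetry.get_state()
print({k:np.round(st[k],4) for k in("t","position","ee_rot","contact_force","width")})
im=np.hstack([cv2.resize(s["image"][200:340,160:290,::-1],None,fx=3.5,fy=3.5,interpolation=cv2.INTER_CUBIC)[:490],cv2.resize(t["image"][140:280,110:200,::-1],None,fx=3.5,fy=3.5,interpolation=cv2.INTER_CUBIC)]);cv2.imwrite(sys.argv[1],im)
E
python3 look.py pics/p2.png
```

```text
{'t': np.float64(3.9), 'position': array([0.5442, 0.203 , 0.1781]), 'ee_rot': array([ 0.9999, -0.0013,  0.0139, -0.    ]), 'contact_force': array([2.0656, 0.4431, 1.325 ]), 'width': np.float64(0.0002)}
```

View pics/p2.png

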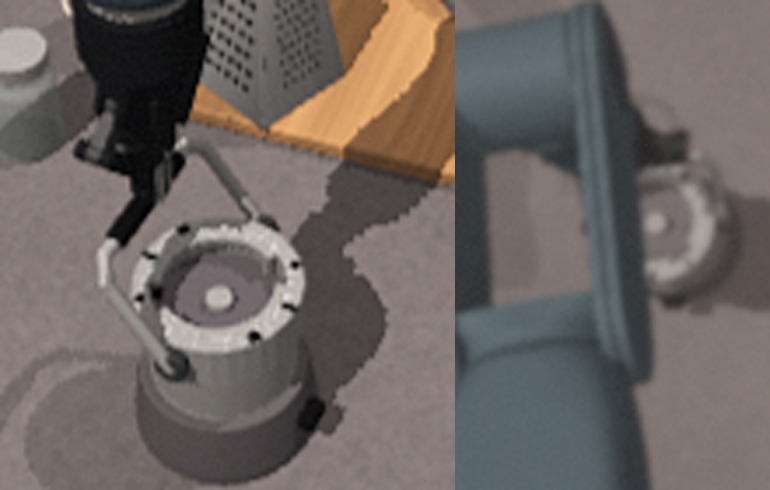

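Call:
step_arm(
  series=[
    {"x": 0.25,"y": 0,"z": -0.4,"turn": 0},
    {"x": 0.25,"y": 0,"z": -0.4,"turn": 0},
    {"x": 0.2,"y": 0,"z": -0.25,"turn": 0},
    {"x": 0.2,"y": 0,"z": 0,"turn": 0},
  ],
)

```text
t: 4.3
position: [0.5744, 0.203, 0.1479]
ee_rot: [1.0, -0.001, 0.017, -0.0]
contact_force: [-0.1, 0.7, 0.4]
width: -0.0
```

```bash
python3 look.py pics/p3.png
```

```text
{'t': np.float64(4.4), 'position': array([0.5755, 0.203 , 0.1486]), 'ee_rot': array([ 9.998e-01, -1.200e-03,  1.820e-02, -2.000e-04]), 'contact_force': array([-0.7088, -0.1551,  0.038 ]), 'width': np.float64(0.0001)}
```

View pics/p3.png

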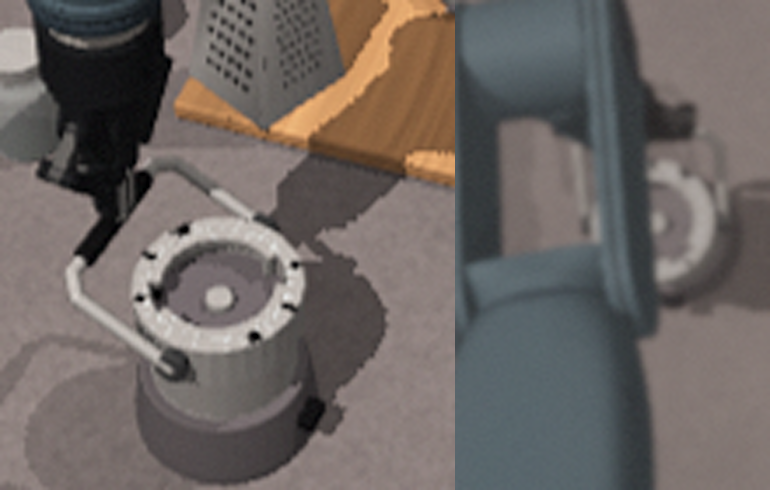

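Call:
step_arm(
  series=[
    {"x": -0.2,"y": 0,"z": 0.5,"turn": 0},
    {"x": 0,"y": 0,"z": 1,"turn": 0},
    {"x": 0,"y": 0,"z": 0.5,"turn": 0},
  ],
)

```text
t: 4.7
position: [0.5645, 0.2028, 0.2084]
ee_rot: [1.0, -0.001, 0.013, 0.001]
contact_force: [1.7, -0.0, -0.9]
width: -0.0002
```

```bash
python3 look.py pics/p4.png
```

```text
{'t': np.float64(4.8), 'position': array([0.5653, 0.203 , 0.2089]), 'ee_rot': array([ 9.999e-01, -1.000e-03,  1.440e-02,  3.000e-04]), 'contact_force': array([-0.4044, -0.3353,  0.6027]), 'width': np.float64(0.0003)}
```

View pics/p4.png

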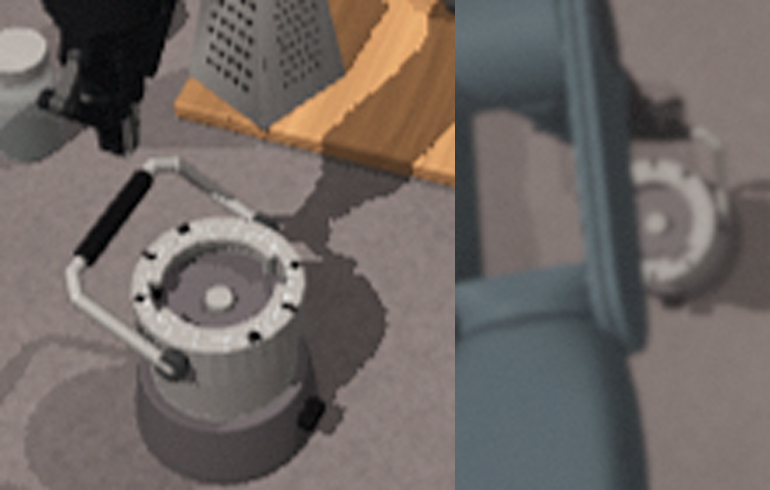

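```bash
python3 - <<'E'
from h import *
s=cam("side")
for A in np.arange(.9,1.6,.1):
    x=.502+.085*np.sin(A);z=.123+.085*np.cos(A)
    q=[(proj(s,[x,.2012+d,z])-[160,200]+.5)*3.5 for d in(.036,0,-.036)]
    print(round(A,2),np.round(q).tolist())
E
```

```text
0.9 [[94.0, 246.0], [123.0, 207.0], [150.0, 170.0]]
1.0 [[88.0, 250.0], [117.0, 212.0], [144.0, 175.0]]
1.1 [[84.0, 256.0], [112.0, 217.0], [140.0, 181.0]]
1.2 [[80.0, 262.0], [109.0, 224.0], [136.0, 187.0]]
1.3 [[78.0, 269.0], [107.0, 231.0], [134.0, 194.0]]
1.4 [[77.0, 276.0], [105.0, 238.0], [133.0, 202.0]]
1.5 [[77.0, 284.0], [105.0, 246.0], [132.0, 210.0]]
```

Call:
step_arm(
  series=[
    {"x": 0.7,"y": 0,"z": 0,"turn": 0},
    {"x": 0.2,"y": 0,"z": -0.5,"turn": 0},
    {"x": 0,"y": 0,"z": -0.6,"turn": 0},
    {"x": 0,"y": 0,"z": -0.5,"turn": 0},
    {"x": 0,"y": 0,"z": -0.4,"turn": 0},
    {"x": 0,"y": 0,"z": -0.3,"turn": 0},
  ],
)

```text
t: 5.45
position: [0.5891, 0.2026, 0.1305]
ee_rot: [1.0, -0.001, 0.012, 0.001]
contact_force: [-0.8, 0.7, 0.6]
width: 0.0002
```

Call:
step_arm(
  series=[
    {"x": 0,"y": 0,"z": 1,"turn": 0.5},
    {"x": 0,"y": 0,"z": 1,"turn": 1},
    {"x": -0.3,"y": 0,"z": 1,"turn": 1},
    {"x": -0.5,"y": -1,"z": 0.5,"turn": 1},
    {"x": -0.5,"y": -1,"z": 0.5,"turn": 1},
    {"x": -0.5,"y": -1,"z": 0.3,"turn": 1},
    {"x": -0.5,"y": -1,"z": 0,"turn": 1},
  ],
  gripper=1,
)

```text
t: 6.15
position: [0.5081, 0.0823, 0.2489]
ee_rot: [0.956, 0.293, -0.001, 0.001]
contact_force: [0.4, -0.3, 0.5]
width: 0.0853
```

```bash
python3 look.py pics/p5.png
```

```text
{'t': np.float64(6.25), 'position': array([0.5067, 0.0804, 0.2481]), 'ee_rot': array([ 9.57e-01,  2.90e-01, -2.40e-03,  8.00e-04]), 'contact_force': array([-0.2909,  1.1681,  0.3254]), 'width': np.float64(0.0855)}
```

View pics/p5.png

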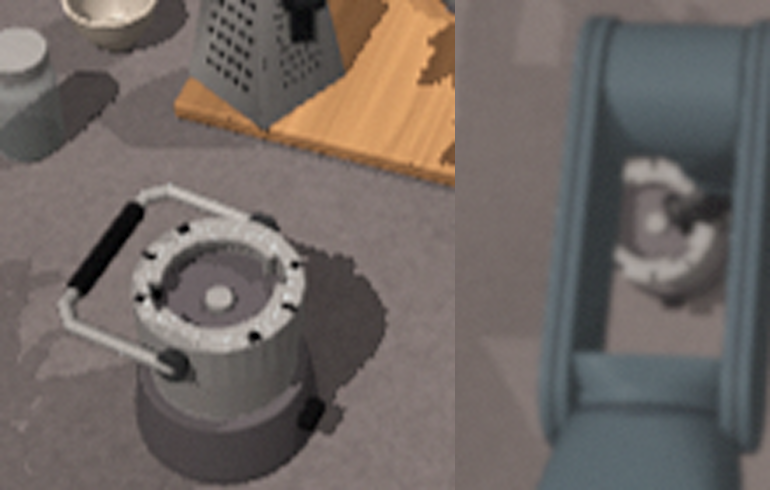

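```bash
python3 - <<'E'
from h import *
t=cam("top");s=cam("side")
print(onz(t,(404*.64,250*.64),.2), onz(t,(404*.64,270*.64),.1))
crop(s,190,255,70,55,10,"pics/s_rim.png")
E
```

```text
[ 0.61887383 -0.09847718  0.2       ] [ 0.59913203 -0.09747162  0.1       ]
```

View pics/s_rim.png

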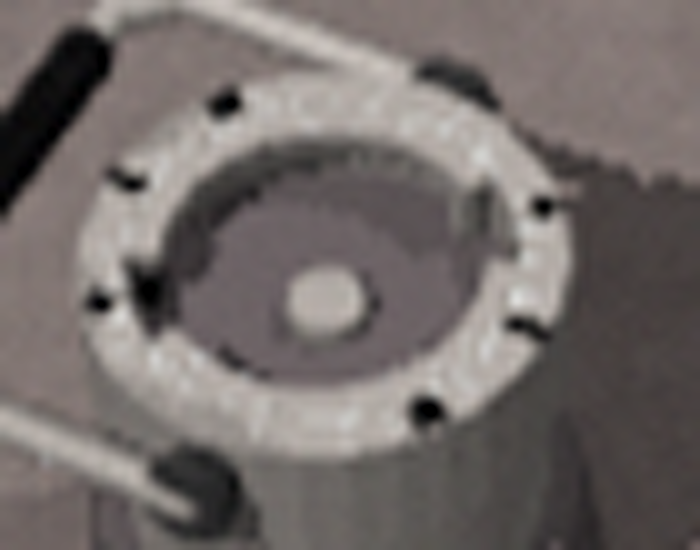

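```bash
python3 - <<'E'
from m import *
so=lambda u,v:T(u,v,190,255,10)
o2=[(s,so(98,302),.7),(s,so(543,205),np.pi+.7),(s,so(125,180),0),(s,so(525,327),np.pi),(s,so(224,103),-.62),(s,so(427,411),np.pi-.62)]
for o in (o2,obs[:4],o2+obs[:4]):
    import m; m.obs=o
    r=least_squares(f,[.5,.2,0,.05]); print(r.x,np.round(r.fun,1))
E
```

```text
[0.50256153 0.20144942 0.00344785 0.05262516] [-0.1 -0.1  0.1  0.3  0.3  0.4  0.1  0.3 -0.2  0.3 -0.3 -0.2 -0.2 -0.2]
Lrim [0.50008847 0.25852038 0.135     ]
R [0.4971721  0.14362059 0.135     ]
T [0.55907244 0.20118821 0.135     ]
B [0.44317921 0.19999397 0.135     ]
[array([0.51821064, 0.24046645, 0.21012636]), array([0.5164588 , 0.16216131, 0.20732597])] [0.51733472 0.20131388 0.20872616]
lid top [ 0.50464876 -0.24449102  0.072     ] [ 0.50285687 -0.31493498  0.072     ]
disc (z.040) [ 0.50723921 -0.23212962  0.04      ] [ 0.50483086 -0.32686612  0.04      ] [ 0.55345729 -0.28201098  0.04      ] [ 0.45919812 -0.27816482  0.036     ]
disc side [ 0.54695893 -0.26020659  0.04      ] [ 0.46097471 -0.2952622   0.04      ]
side top ends [ 0.5093861  -0.24644355  0.072     ] [ 0.50385723 -0.30993927  0.072     ]
[ 0.50121173  0.20071993 -0.00054802  0.0517712 ] [ 0.  -0.1 -0.1  0.  -0.  -0.   0.1  0.  -0.   0.1  0.   0. ]
[0.50329786 0.20174429 0.00217161 0.05226683] [-0.2 -0.2  0.  -0.   0.1  0.3  0.1 -0. ]
[ 5.01738391e-01  2.00930556e-01 -7.38740987e-05  5.19109528e-02] [-0.3 -0.1 -0.3  0.  -0.3 -0.  -0.1  0.  -0.3  0.  -0.2  0.1  0.1  0.3
  0.2  0.3  0.4  0.9  0.3  0.4]
```

Call:
step_arm(
  series=[
    {"x": -0.5,"y": -1,"z": 0,"turn": 1},
    {"x": -0.5,"y": -1,"z": 0,"turn": 1},
    {"x": -0.5,"y": -1,"z": 0,"turn": 1},
    {"x": -0.2,"y": -1,"z": 0,"turn": 1},
    {"x": 0,"y": -1,"z": 0,"turn": 1},
    {"x": 0,"y": -1,"z": 0,"turn": 1},
    {"x": 0,"y": -1,"z": 0,"turn": 1},
    {"x": 0.2,"y": -1,"z": 0,"turn": 1},
    {"x": 0.5,"y": -1,"z": 0,"turn": 1},
    {"x": 0.5,"y": -1,"z": -0.5,"turn": 1},
    {"x": 0.5,"y": -1,"z": -0.5,"turn": 0.5},
  ],
)

```text
t: 7.55
position: [0.5132, -0.2445, 0.2133]
ee_rot: [0.711, 0.703, -0.003, -0.002]
contact_force: [-0.0, -0.2, 0.1]
width: 0.0853
```

Call:
step_arm(
  series=[
    {"x": 0,"y": 0,"z": -0.3,"turn": 0},
  ],
)

```text
t: 7.65
position: [0.515, -0.2472, 0.2019]
ee_rot: [0.712, 0.702, -0.003, -0.002]
contact_force: [-1.2, 0.7, -1.1]
width: 0.0856
```

```bash
cat > st.py <<'E'
from h import *
from scipy.spatial.transform import Rotation as R
st=telemetry.get_state(); M=R.from_quat(st["ee_rot"]).as_matrix()
print("t",st["t"],"p",np.round(st["position"],4),"yang",np.round(np.degrees(np.arctan2(M[1,1],M[0,1])),2),"z",np.round(M[:,2],4),"F",np.round(st["contact_force"],1),"M",np.round(st["moment"],2),"w",np.round(st["width"],4),"q",np.round(st["joint_pos"],3))
E
python3 st.py
```

```text
t 7.65 p [ 0.515  -0.2472  0.2019] yang -0.75 z [-0.0071 -0.0016 -1.    ] F [-1.2  0.7 -1.1] M [0.   0.01 0.  ] w 0.0856 q [-0.639  0.305  1.489 -0.006  1.352 -0.625]
```

Call:
step_arm(
  series=[
    {"x": -0.3,"y": -1,"z": -0.5,"turn": -0.2},
    {"x": 0,"y": -0.1,"z": -1,"turn": 0},
    {"x": 0,"y": 0,"z": -1,"turn": 0},
    {"x": 0,"y": 0,"z": -0.5,"turn": 0},
    {"x": 0,"y": 0,"z": 0,"turn": 0},
  ],
)

```text
t: 8.15
position: [0.5079, -0.2751, 0.1034]
ee_rot: [0.718, 0.696, -0.002, -0.006]
contact_force: [-0.1, 0.5, -0.7]
width: 0.085
```

```bash
python3 st.py; python3 - <<'E'
from h import *
s=cam("side"); t=cam("top")
crop(s,245,145,90,75,8,"pics/s_g.png")
E
```

```text
t 8.15 p [ 0.5079 -0.2751  0.1034] yang -1.75 z [-0.012   0.0055 -0.9999] F [-0.1  0.5 -0.7] M [0.04 0.01 0.04] w 0.085 q [-0.687  0.405  1.599 -0.004  1.151 -0.655]
```

View pics/s_g.png

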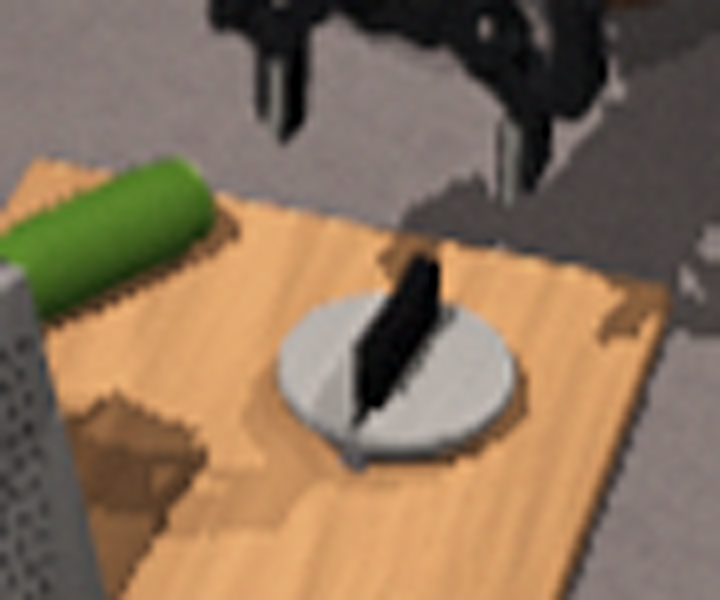

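Call:
step_arm(
  series=[
    {"x": -0.1,"y": -0.15,"z": -0.8,"turn": 0},
    {"x": 0,"y": 0,"z": -0.7,"turn": 0},
    {"x": 0,"y": 0,"z": -0.3,"turn": 0},
    {"x": 0,"y": 0,"z": -0.1,"turn": 0},
  ],
)

```text
t: 8.65
position: [0.5113, -0.2817, 0.0541]
ee_rot: [0.717, 0.697, -0.001, 0.002]
contact_force: [-0.6, -0.4, 0.4]
width: 0.0851
```

```bash
python3 st.py
```

```text
t 8.65 p [ 0.5113 -0.2817  0.0541] yang -1.59 z [ 9.0e-04 -4.8e-03 -1.0e+00] F [-0.6 -0.4  0.4] M [-0.04  0.02 -0.01] w 0.0851 q [-0.692  0.46   1.649 -0.004  1.029 -0.663]
```

Call:
step_arm(
  series=[
    {"x": -0.2,"y": 0.05,"z": -0.3,"turn": 0},
    {"x": 0,"y": 0,"z": 0,"turn": 0},
  ],
)

```text
t: 8.85
position: [0.5059, -0.2803, 0.0461]
ee_rot: [0.717, 0.697, -0.001, 0.003]
contact_force: [-0.6, 0.6, 0.2]
width: 0.0855
```

```bash
python3 st.py
```

```text
t 8.85 p [ 0.5059 -0.2803  0.0461] yang -1.55 z [ 0.0026 -0.0064 -1.    ] F [-0.6  0.6  0.2] M [-0.03  0.02 -0.05] w 0.0855 q [-0.696  0.46   1.673 -0.004  1.002 -0.667]
```

Call:
step_arm(
  series=[
    {"x": 0,"y": 0,"z": 0,"turn": 0},
    {"x": 0,"y": 0,"z": 0,"turn": 0},
    {"x": 0,"y": 0,"z": 0,"turn": 0},
    {"x": 0,"y": 0,"z": 0,"turn": 0},
    {"x": 0,"y": 0,"z": 0,"turn": 0},
    {"x": 0,"y": 0,"z": 0,"turn": 0},
  ],
  gripper=0,
  grip_force=60,
)

```text
t: 9.45
position: [0.5072, -0.2815, 0.0488]
ee_rot: [0.717, 0.697, -0.001, 0.005]
contact_force: [0.4, -0.2, -0.8]
width: 0.0081
```

```bash
python3 st.py
```

```text
t 9.45 p [ 0.5072 -0.2815  0.0488] yang -1.57 z [ 0.0061 -0.0093 -0.9999] F [ 0.4 -0.2 -0.8] M [0.03 0.08 0.  ] w 0.0081 q [-0.697  0.457  1.67  -0.004  1.004 -0.667]
```

Call:
step_arm(
  series=[
    {"x": 0,"y": 0,"z": 0,"turn": 0},
    {"x": 0,"y": 0,"z": 0.3,"turn": 0},
    {"x": 0,"y": 0,"z": 0.5,"turn": 0},
    {"x": 0,"y": 0,"z": 0.3,"turn": 0},
  ],
)

```text
t: 9.85
position: [0.5059, -0.2804, 0.0816]
ee_rot: [0.717, 0.697, -0.001, 0.003]
contact_force: [-0.0, 0.5, -0.9]
width: 0.0076
```

```bash
python3 st.py; python3 - <<'E'
from h import *
s=cam("side"); t=cam("top")
crop(s,245,145,90,75,8,"pics/s_g2.png")
E
```

```text
t 9.85 p [ 0.5059 -0.2804  0.0816] yang -1.58 z [ 0.0027 -0.0063 -1.    ] F [-0.   0.5 -0.9] M [ 0.06  0.06 -0.01] w 0.0076 q [-0.697  0.418  1.638 -0.004  1.079 -0.668]
```

View pics/s_g2.png

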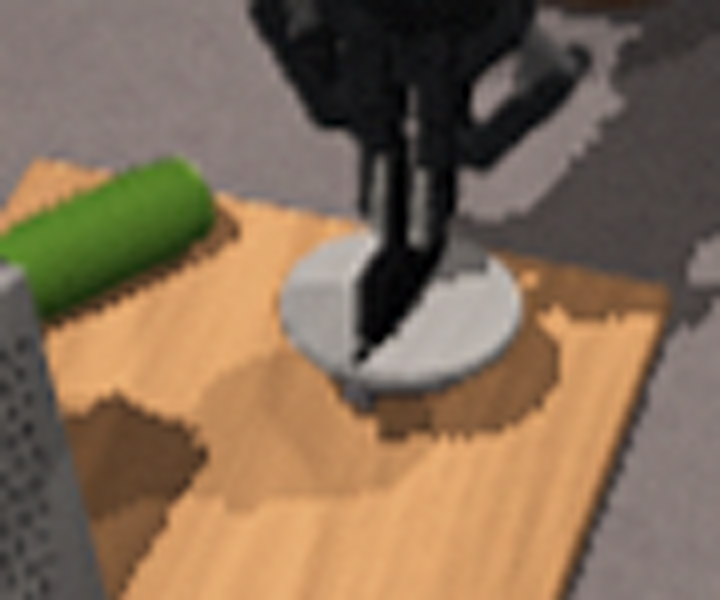

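Call:
step_arm(
  series=[
    {"x": 0,"y": 0,"z": 0.8,"turn": 0},
    {"x": -0.1,"y": 0,"z": 1,"turn": 0},
    {"x": -0.3,"y": 0,"z": 1,"turn": 0},
    {"x": -0.5,"y": 0.2,"z": 1,"turn": 0},
    {"x": -0.5,"y": 0.5,"z": 1,"turn": 0},
    {"x": -0.3,"y": 0.8,"z": 1,"turn": -0.5},
    {"x": 0,"y": 1,"z": 0.5,"turn": -0.5},
    {"x": 0,"y": 1,"z": 0,"turn": -0.8},
    {"x": 0,"y": 1,"z": 0,"turn": -0.8},
    {"x": 0,"y": 1,"z": 0,"turn": -0.8},
    {"x": 0,"y": 1,"z": 0,"turn": -0.8},
    {"x": 0,"y": 1,"z": 0,"turn": -0.8},
  ],
)

```text
t: 11.15
position: [0.4497, -0.0499, 0.2742]
ee_rot: [0.857, 0.515, -0.001, 0.002]
contact_force: [1.0, 0.3, -0.3]
width: 0.0082
```

```bash
python3 st.py
```

```text
t 11.15 p [ 0.4497 -0.0499  0.2742] yang -27.96 z [ 8.0e-04 -4.7e-03 -1.0e+00] F [ 1.   0.3 -0.3] M [ 0.05 -0.03  0.01] w 0.0082 q [-0.354  0.039  1.638 -0.004  1.462  0.134]
```

Call:
step_arm(
  series=[
    {"x": 0.2,"y": 1,"z": 0,"turn": -0.5},
    {"x": 0.2,"y": 1,"z": 0,"turn": -0.5},
    {"x": 0.2,"y": 1,"z": 0,"turn": -0.5},
    {"x": 0.2,"y": 1,"z": 0,"turn": -0.5},
    {"x": 0.2,"y": 1,"z": 0,"turn": -0.5},
    {"x": 0.2,"y": 1,"z": 0,"turn": -0.5},
    {"x": 0.2,"y": 1,"z": -0.4,"turn": -0.5},
    {"x": 0.1,"y": 0.7,"z": -0.5,"turn": -0.5},
    {"x": 0,"y": 0,"z": -0.5,"turn": 0},
    {"x": 0,"y": 0,"z": -0.3,"turn": 0},
  ],
)

```text
t: 12.15
position: [0.4932, 0.1959, 0.2197]
ee_rot: [0.936, 0.353, -0.001, 0.001]
contact_force: [-1.0, -0.4, -1.7]
width: 0.0078
```

```bash
python3 st.py;  python3 - <<'E'
from h import *
s=cam("side"); t=cam("top")
crop(s,175,205,95,105,5.7,"pics/s_i.png")
crop(t,120,140,100,100,5.5,"pics/t_i.png")
E
```

```text
t 12.15 p [0.4932 0.1959 0.2197] yang -48.66 z [-2.0e-04 -3.1e-03 -1.0e+00] F [-1.  -0.4 -1.7] M [ 0.02 -0.   -0.03] w 0.0078 q [ 0.17   0.218  1.562 -0.003  1.362  1.02 ]
```

View pics/s_i.png

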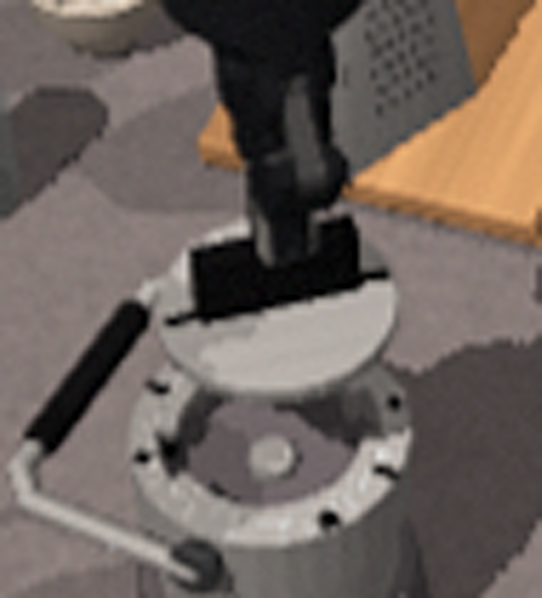

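View pics/t_i.png

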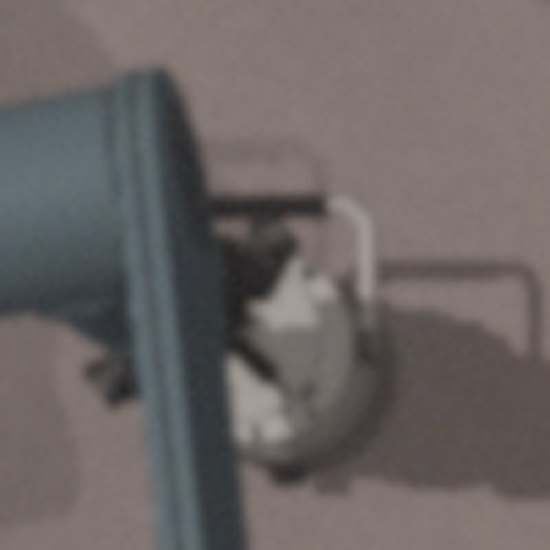

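```bash
cat > ov.py <<'E'
from h import *
import sys
def overlay(dx,dy,fn,ang=None,dz=.0072,k=8,win=(175,205,75,75)):
    s=cam("side");st=telemetry.get_state();p=st["position"]
    from scipy.spatial.transform import Rotation as R
    M=R.from_quat(st["ee_rot"]).as_matrix(); y=np.arctan2(M[1,1],M[0,1]); b=y+np.pi/2
    u0,v0,w,h=win
    im=cv2.resize(s["image"][v0:v0+h,u0:u0+w,::-1],None,fx=k,fy=k,interpolation=cv2.INTER_CUBIC)
    P=lambda X:tuple(int(round(q)) for q in ((proj(s,X)-[u0,v0]+.5)*k-.5))
    c=p+np.array([dx,dy,dz])
    for z,col in((-.016,(0,0,255)),(-.024,(0,255,255))):
        pts=np.array([P(c+[.0465*np.cos(a),.0465*np.sin(a),z]) for a in np.linspace(0,2*np.pi,73)])
        cv2.polylines(im,[pts],True,col,1)
    d=np.array([np.cos(b),np.sin(b),0]);n=np.array([-np.sin(b),np.cos(b),0])
    for z in(-.016,.016):
        q=np.array([P(c+i*.032*d+j*.006*n+[0,0,z]) for i,j in((1,1),(1,-1),(-1,-1),(-1,1))]); cv2.polylines(im,[q],True,(0,255,0),1)
    m=np.array([.502,.201,.135])
    for r in(.056,.0375):
        pts=np.array([P(m+[r*np.cos(a),r*np.sin(a),0]) for a in np.linspace(0,2*np.pi,73)]); cv2.polylines(im,[pts],True,(255,0,0),1)
    cv2.imwrite(fn,im)
if __name__=="__main__": overlay(float(sys.argv[2]),float(sys.argv[3]),sys.argv[1])
E
python3 ov.py pics/ov1.png 0 0
```

```text
(no output)
```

View pics/ov1.png

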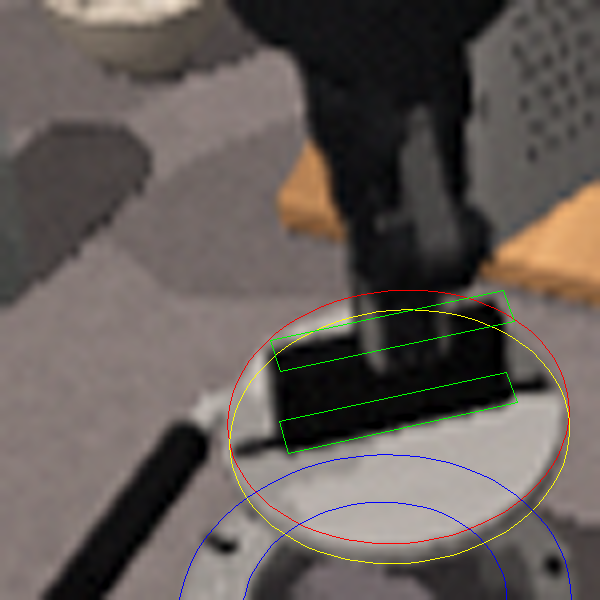

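Call:
step_arm(
  series=[
    {"x": 0.3,"y": 0.17,"z": -0.3,"turn": -0.2},
    {"x": 0,"y": 0,"z": -0.5,"turn": 0},
    {"x": 0,"y": 0,"z": -0.2,"turn": 0},
    {"x": 0,"y": 0,"z": 0,"turn": 0},
  ],
)

```text
t: 12.7
position: [0.5066, 0.1992, 0.1921]
ee_rot: [0.94, 0.341, 0.003, 0.002]
contact_force: [-0.9, 0.6, -1.5]
width: 0.0079
```

```bash
python3 st.py;python3 ov.py pics/ov2.png 0 0
```

```text
t 12.7 p [0.5066 0.1992 0.1921] yang -50.13 z [ 0.0069 -0.0019 -1.    ] F [-0.9  0.6 -1.5] M [ 0.    0.02 -0.03] w 0.0079 q [ 0.172  0.257  1.58  -0.003  1.298  1.047]
```

View pics/ov2.png

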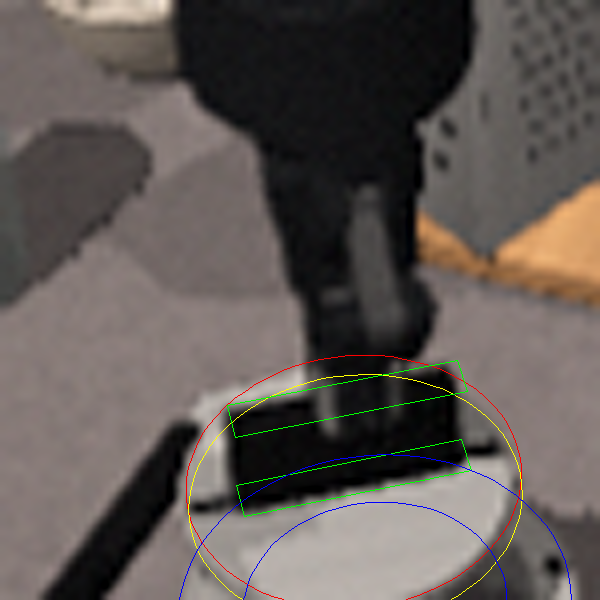

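Call:
step_arm(
  series=[
    {"x": -0.22,"y": 0.03,"z": -0.2,"turn": 0},
    {"x": 0,"y": 0,"z": -0.15,"turn": 0},
    {"x": 0,"y": 0,"z": 0,"turn": 0},
  ],
)

```text
t: 13.05
position: [0.5005, 0.2001, 0.1826]
ee_rot: [0.94, 0.341, 0.004, 0.002]
contact_force: [-0.2, -0.6, -1.2]
width: 0.0078
```

```bash
python3 st.py;python3 - <<'E'
from ov import *
overlay(.0012,.0005,"pics/ov3.png",win=(180,225,75,75))
E
```

```text
t 13.05 p [0.5005 0.2001 0.1826] yang -50.17 z [ 0.0097 -0.0014 -1.    ] F [-0.2 -0.6 -1.2] M [-0.02  0.04 -0.05] w 0.0078 q [ 0.175  0.253  1.61  -0.003  1.27   1.052]
```

View pics/ov3.png

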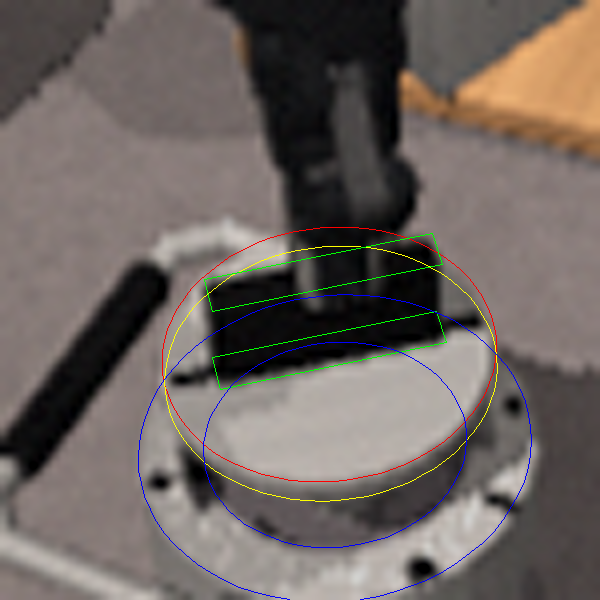

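Call:
step_arm(
  series=[
    {"x": 0,"y": 0,"z": -0.25,"turn": 0},
    {"x": 0,"y": 0,"z": -0.2,"turn": 0},
    {"x": 0,"y": 0,"z": -0.15,"turn": 0},
    {"x": 0,"y": 0,"z": -0.1,"turn": 0},
  ],
)

```text
t: 13.5
position: [0.4999, 0.1997, 0.1617]
ee_rot: [0.94, 0.341, 0.004, 0.003]
contact_force: [-13.2, -4.7, 19.6]
width: 0.0078
```

```bash
python3 st.py
```

```text
t 13.5 p [0.4999 0.1997 0.1617] yang -50.15 z [ 0.0096 -0.0022 -1.    ] F [-13.2  -4.7  19.6] M [-0.64  1.96 -0.03] w 0.0078 q [ 0.176  0.269  1.641 -0.004  1.222  1.052]
```

Call:
step_arm(
  series=[
    {"x": -0.05,"y": -0.02,"z": 0.12,"turn": 0},
    {"x": 0,"y": 0,"z": 0,"turn": 0},
  ],
)

```text
t: 13.7
position: [0.498, 0.1991, 0.1649]
ee_rot: [0.94, 0.341, 0.004, 0.003]
contact_force: [-0.2, -0.4, -0.9]
width: 0.008
```

```bash
python3 st.py;python3 - <<'E'
from ov import *
overlay(.0012,.0005,"pics/ov4.png",win=(180,235,75,75))
E
```

```text
t 13.7 p [0.498  0.1991 0.1649] yang -50.16 z [ 0.0087 -0.0024 -1.    ] F [-0.2 -0.4 -0.9] M [ 0.02 -0.   -0.  ] w 0.008 q [ 0.175  0.264  1.641 -0.004  1.229  1.052]
```

View pics/ov4.png

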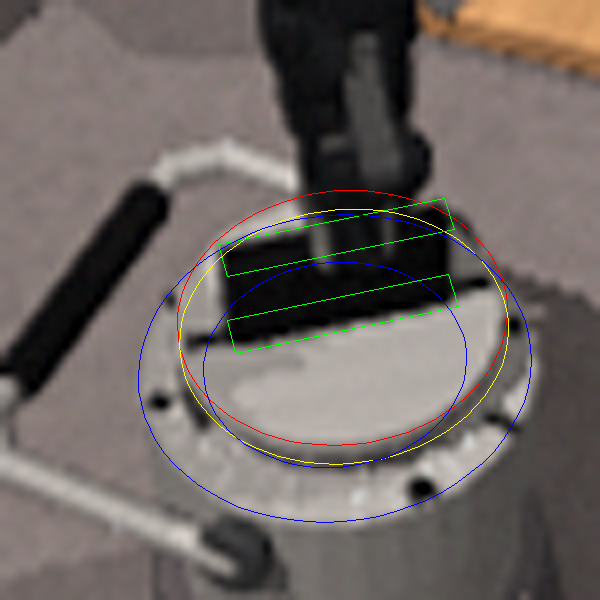

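```bash
python3 st.py; sed -i 's/s=cam("side");st=telemetry.get_state();p=st\["position"\]/st=telemetry.get_state();s=cam("side");p=st["position"];print(p,telemetry.get_state()["position"])/' ov.py; python3 - <<'E'
from ov import *
overlay(.0012,.0005,"pics/ov5.png",win=(180,235,75,75))
c=cam("side"); crop(c,185,245,75,60,10,"pics/s_n.png")
E
```

```text
t 13.75 p [0.4979 0.1991 0.1646] yang -50.16 z [ 0.0084 -0.0024 -1.    ] F [ 0.6  0.1 -1.5] M [ 0.02 -0.03 -0.01] w 0.0079 q [ 0.175  0.264  1.641 -0.004  1.229  1.052]
[0.49794283 0.1990582  0.16464804] [0.497946   0.19906667 0.16454754]
```

View pics/s_n.png

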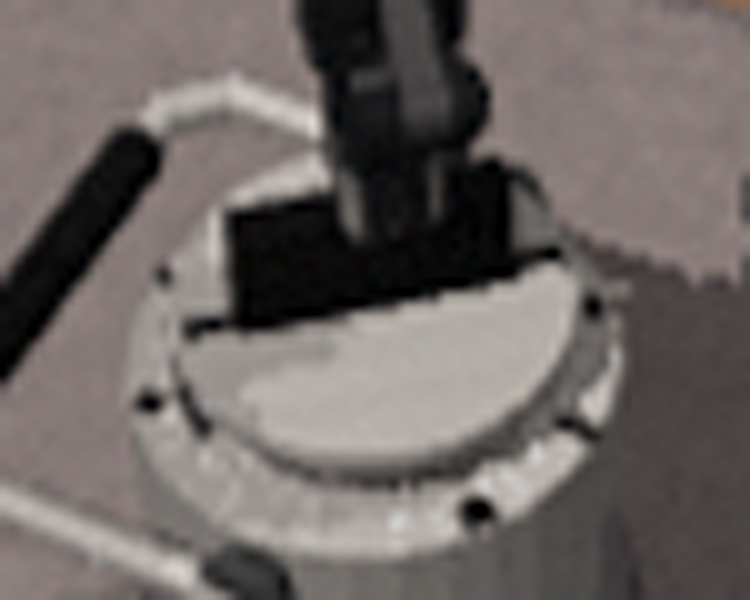

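View pics/ov5.png

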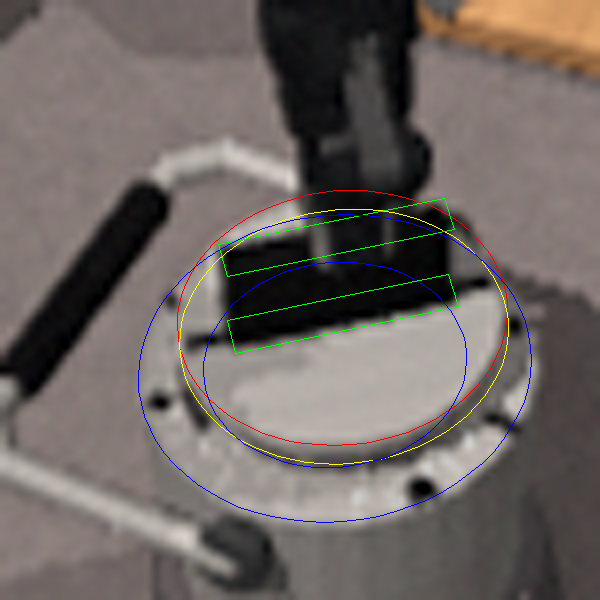

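Call:
step_arm(
  series=[
    {"x": 0,"y": 0,"z": -0.12,"turn": 0},
    {"x": 0,"y": 0,"z": -0.1,"turn": 0},
  ],
)

```text
t: 14.05
position: [0.4985, 0.1992, 0.1577]
ee_rot: [0.94, 0.341, 0.004, 0.003]
contact_force: [0.2, 0.6, -2.2]
width: 0.0077
```

```bash
python3 st.py
```

```text
t 14.05 p [0.4985 0.1992 0.1577] yang -50.16 z [ 0.0092 -0.0022 -1.    ] F [ 0.2  0.6 -2.2] M [-0.   -0.02 -0.02] w 0.0077 q [ 0.175  0.271  1.65  -0.004  1.212  1.052]
```

Now it is going in without contact. I'll keep descending.

Call:
step_arm(
  series=[
    {"x": 0,"y": 0,"z": -0.12,"turn": 0},
    {"x": 0,"y": 0,"z": -0.1,"turn": 0},
  ],
)

```text
t: 14.25
position: [0.4985, 0.1994, 0.1511]
ee_rot: [0.94, 0.341, 0.004, 0.002]
contact_force: [-7.7, -1.1, 25.4]
width: 0.008
```

```bash
python3 st.py
```

```text
t 14.25 p [0.4985 0.1994 0.1511] yang -50.15 z [ 0.0094 -0.0019 -1.    ] F [-7.7 -1.1 25.4] M [-0.32  1.5   0.  ] w 0.008 q [ 0.175  0.277  1.659 -0.004  1.197  1.052]
```

```bash
python3 - <<'E'
from ov import *
overlay(.0012,.0005,"pics/ov6.png",win=(180,240,75,70))
c=cam("side"); crop(c,185,245,75,60,10,"pics/s_n2.png")
E
python3 st.py
```

```text
[0.49853334 0.1993716  0.15113519] [0.4984625  0.19936545 0.15131739]
t 14.35 p [0.4985 0.1993 0.1513] yang -50.15 z [ 0.0096 -0.002  -1.    ] F [-3.4 -0.5  5.9] M [-0.05  0.4  -0.04] w 0.0077 q [ 0.175  0.276  1.659 -0.004  1.197  1.052]
```

View pics/s_n2.png

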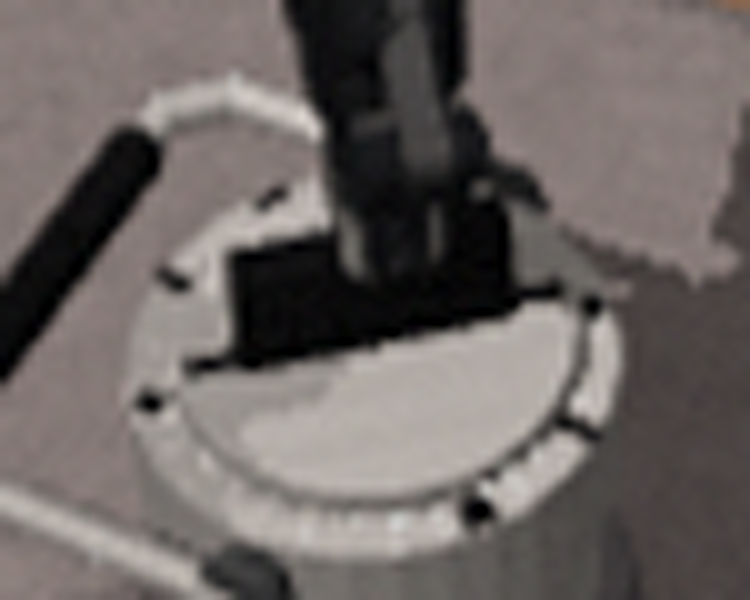

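View pics/ov6.png

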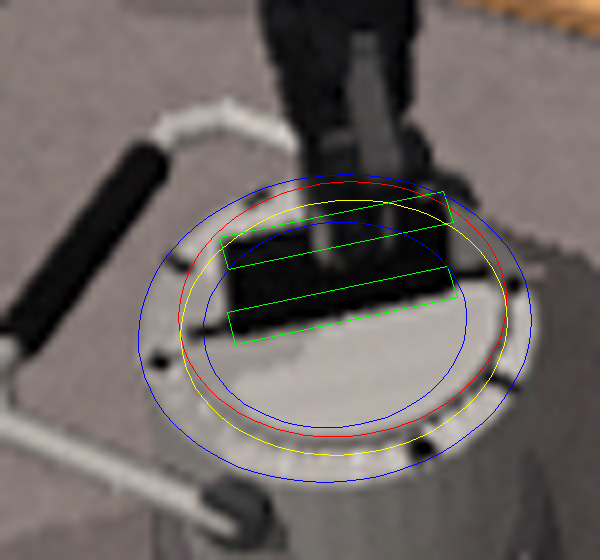

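Call:
step_arm(
  series=[
    {"x": -0.02,"y": 0,"z": 0,"turn": -0.5},
    {"x": 0,"y": 0,"z": 0,"turn": -0.5},
    {"x": 0,"y": 0,"z": 0,"turn": -0.5},
  ],
)

```text
t: 14.65
position: [0.4988, 0.1994, 0.1517]
ee_rot: [0.961, 0.277, 0.005, 0.003]
contact_force: [0.2, -0.5, 0.2]
width: 0.0077
```

```bash
python3 st.py
```

```text
t 14.65 p [0.4988 0.1994 0.1517] yang -57.87 z [ 0.0118 -0.0033 -0.9999] F [ 0.2 -0.5  0.2] M [-0.06 -0.06  0.01] w 0.0077 q [ 0.176  0.275  1.659 -0.006  1.196  1.188]
```

Call:
step_arm(
  series=[
    {"x": 0,"y": 0,"z": -0.02,"turn": -0.5},
    {"x": 0,"y": 0,"z": -0.02,"turn": -0.5},
    {"x": 0,"y": 0,"z": -0.01,"turn": -0.5},
    {"x": 0,"y": 0,"z": -0.01,"turn": -0.5},
    {"x": 0,"y": 0,"z": 0,"turn": -0.5},
  ],
)

```text
t: 15.15
position: [0.4997, 0.2015, 0.1516]
ee_rot: [0.986, 0.167, 0.007, 0.003]
contact_force: [-0.4, 2.4, 0.8]
width: 0.0079
```

```bash
python3 st.py
```

```text
t 15.15 p [0.4997 0.2015 0.1516] yang -70.81 z [ 0.0144 -0.0028 -0.9999] F [-0.4  2.4  0.8] M [0.21 0.12 0.14] w 0.0079 q [ 0.18   0.277  1.658 -0.006  1.193  1.418]
```

Call:
step_arm(
  series=[
    {"x": 0,"y": 0,"z": -0.01,"turn": -0.6},
    {"x": 0,"y": 0,"z": -0.01,"turn": -0.6},
    {"x": 0,"y": 0,"z": -0.01,"turn": -0.6},
    {"x": 0,"y": 0,"z": -0.01,"turn": -0.6},
    {"x": 0,"y": 0,"z": 0,"turn": -0.5},
    {"x": 0,"y": 0,"z": 0,"turn": 0},
  ],
)

```text
t: 15.75
position: [0.4997, 0.2026, 0.1514]
ee_rot: [0.999, 0.037, 0.007, 0.003]
contact_force: [-0.6, -0.1, 0.9]
width: 0.0079
```

```bash
python3 st.py; python3 - <<'E'
from ov import *
overlay(.000,.000,"pics/ov7.png",win=(180,240,75,70))
c=cam("side"); crop(c,185,245,75,60,10,"pics/s_n3.png")
E
python3 st.py
```

```text
t 15.75 p [0.4997 0.2026 0.1514] yang -85.79 z [ 0.0148 -0.0055 -0.9999] F [-0.6 -0.1  0.9] M [-0.04  0.15  0.12] w 0.0079 q [ 0.184  0.278  1.657 -0.009  1.193  1.685]
[0.49965389 0.20260579 0.15143755] [0.49965493 0.20261632 0.15143402]
t 15.85 p [0.4997 0.2026 0.1514] yang -85.71 z [ 0.0148 -0.0055 -0.9999] F [-1.1  0.2  1. ] M [-0.02  0.11  0.05] w 0.0078 q [ 0.184  0.278  1.657 -0.009  1.193  1.683]
```

View pics/s_n3.png

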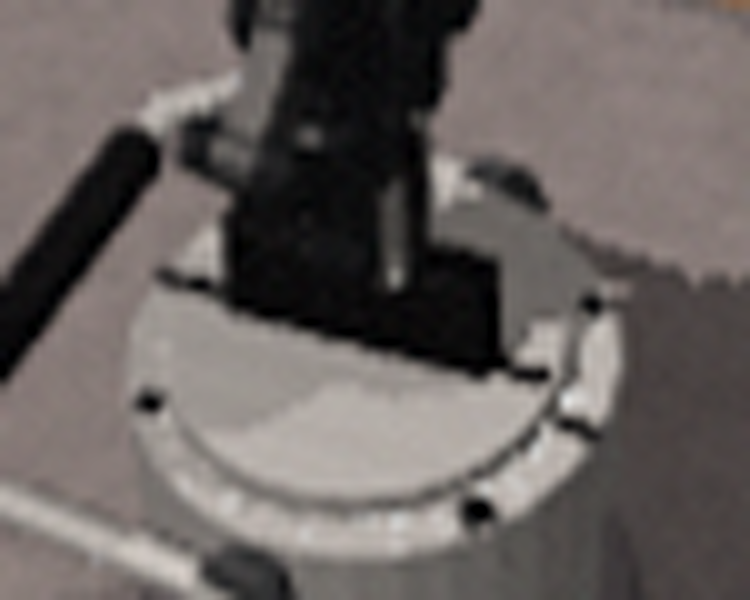

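View pics/ov7.png

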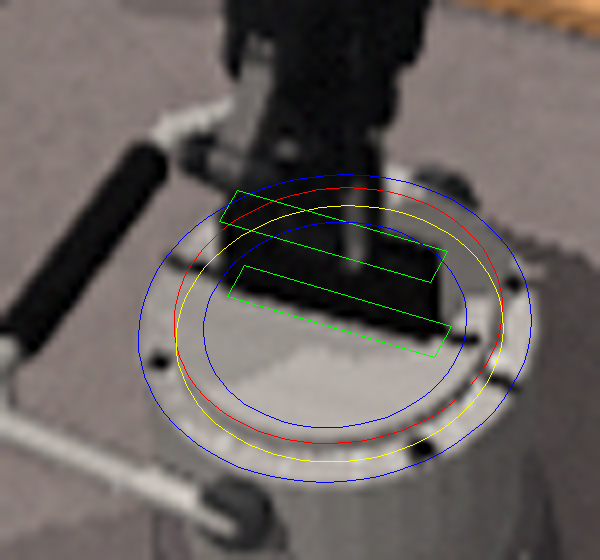

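Call:
step_arm(
  series=[
    {"x": 0,"y": 0,"z": 0,"turn": -0.6},
    {"x": 0,"y": 0,"z": 0,"turn": -0.6},
  ],
)

```text
t: 16.05
position: [0.4996, 0.2028, 0.1514]
ee_rot: [1.0, -0.015, 0.007, 0.003]
contact_force: [-0.8, -0.1, 0.5]
width: 0.0081
```

```bash
python3 st.py; python3 - <<'E'
from h import *
c=cam("side"); crop(c,185,245,75,60,10,"pics/s_n4.png")
crop(cam("top"),130,140,100,100,5.5,"pics/t_n4.png")
E
python3 st.py
```

```text
t 16.05 p [0.4996 0.2028 0.1514] yang -91.72 z [ 0.014  -0.0067 -0.9999] F [-0.8 -0.1  0.5] M [0.08 0.2  0.15] w 0.0081 q [ 0.185  0.279  1.656 -0.01   1.195  1.789]
t 16.15 p [0.4996 0.2028 0.1514] yang -91.64 z [ 0.014  -0.0066 -0.9999] F [-1.4  0.3  1.4] M [0.11 0.17 0.15] w 0.0076 q [ 0.185  0.279  1.656 -0.01   1.195  1.788]
```

View pics/s_n4.png

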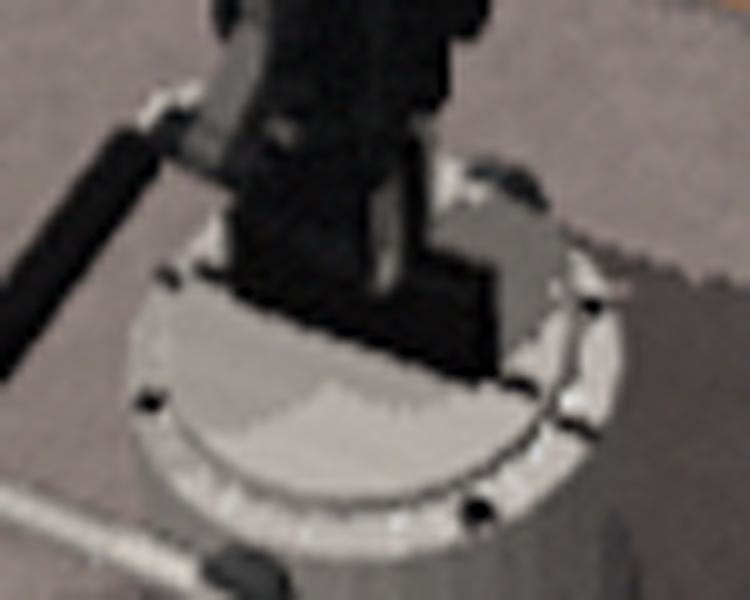

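View pics/t_n4.png

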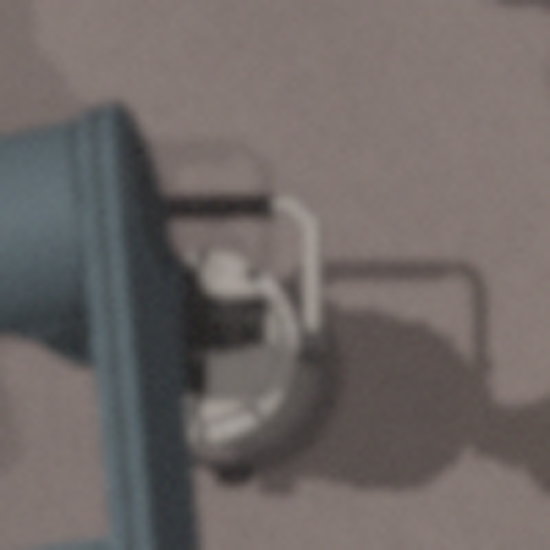

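```bash
python3 - <<'E'
from h import *
s=cam("side"); g=lambda u,v:((u+.5)/10-.5+185,(v+.5)/10-.5+245)
def ang(a,b,z): 
    A=onz(s,g(*a),z);B=onz(s,g(*b),z);d=A-B;print(np.round(A,4),np.round(B,4),np.round(np.degrees(np.arctan2(d[1],d[0])),1))
ang((205,268),(520,382),.143)
ang((165,273),(580,427),.135)
ang((235,290),(490,382),.143)
k=s["image"]; 
crop(s,160,230,60,70,8,"pics/hd.png")
for A in(1.3,1.4,1.5,1.55):
    print(A,[np.round((proj(s,[.502+.085*np.sin(A),.201+d,.123+.085*np.cos(A)])-[160,230]+.5)*8) for d in(.036,-.036)])
E
python3 st.py
```

```text
[0.5444 0.2004 0.143 ] [0.4635 0.2002 0.143 ] 0.1
[0.5561 0.1998 0.135 ] [0.4487 0.2003 0.135 ] -0.3
[0.5349 0.2033 0.143 ] [0.4697 0.203  0.143 ] 0.3
1.3 [array([179., 374.]), array([306., 203.])]
1.4 [array([176., 391.]), array([303., 220.])]
1.5 [array([176., 409.]), array([303., 238.])]
1.55 [array([177., 419.]), array([303., 248.])]
t 16.2 p [0.4996 0.2028 0.1514] yang -91.57 z [ 0.014  -0.0066 -0.9999] F [-1.6 -0.3  0.7] M [0.07 0.15 0.14] w 0.0074 q [ 0.185  0.279  1.656 -0.01   1.195  1.787]
```

View pics/hd.png

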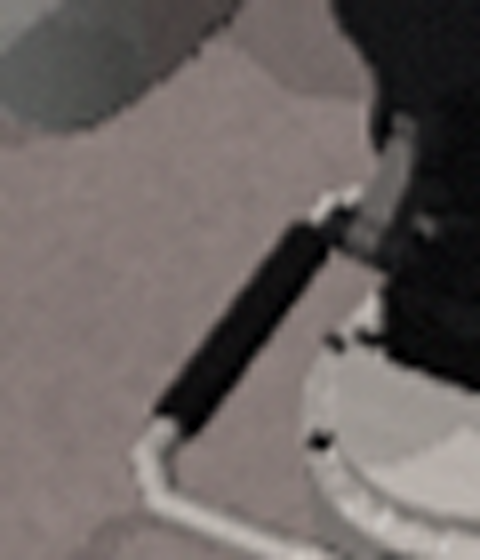

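```bash
python3 - <<'E'
from h import *
print(robot.hand_in())
st=telemetry.get_state();print(st["t"],st["position"],st["moment"],st["width"])
E
```

```text
the job is handed in; nothing more can be done
None
the job is handed in; nothing more can be done
```

The job is handed in at about 16 s of the 64 s, with the arm still holding the lid on pulse.

- **Handle:** I pushed it over, then pressed it down from above because the first push left it in the detent at about 1.08 rad. In the last picture it sits at about 1.5 rad, which counts as seated.
- **Lid in the collar:** I took the steel lid from the board and lowered it with its bar on the round marks. The first try touched the collar's edge with about 20 N. I backed off, shifted about 2 mm towards the robot, and it dropped in freely until its disc lay on the rim.
- **Twist:** I turned it about 40° clockwise and felt the spring at about 0.14 N m. The last picture puts the bar at 0.1° and the rib marks at -0.3°. The tool itself read -91.6°, about 1.5° past the -90° that matches the ribs. Both are well within the 0.2 rad allowed and short of the lock.
- **Limits of the checks:**
  - The gripper read about 8 mm on the 12 mm bar throughout. The pictures show the lid lifted and turned with the fingers, so I took that as the grip's reading.
  - I did not measure the grater, cucumber, jar and ramekin again at the end. I planned the paths to stay clear of them, and the only contact forces came at the chopper.

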